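# Draw the square ointment tile out from under the bench shelf

## Robot

A 6-joint arm with a two-finger parallel gripper is mounted at the origin on the work surface. World frame = base frame: x ahead of the robot, y to its left, z up, the work surface at z = 0. Lengths are in m, angles in rad, forces in N, time in s.
With the tool pointing down it reaches from about 0.3 to 0.85 m from the base axis. Payload 4.2 kg.
Tool frame: the origin (TCP) lies on the centre line of the jaws, within the pads' length; the fingertips stand 14 mm ahead of it and the grasp point (between the pads) lies 5 mm behind it (arm.tcp_to_tips is the distance from the TCP to the fingertips, in m); z points along the fingers, y is the line along which they close (so a half turn about z gives the same grasp; the last joint's range is limited). The gripper opens to 91 mm and grips with 3 to 60 N. Pads are 32 mm wide; open, the fingers measure 118 mm over their backs; the gripper's body (76 mm by 178 mm) begins 60 mm behind the grasp point.
Start: joints at [-1.236, 0.32, 1.565, -0, 1.257, -0.02], TCP at [0.2, -0.539, 0.208] pointing down, gripper open.
Joint ranges: [-3.11, 3.11], [-0.84, 2.01], [0.21, 2.61], [-1.34, 4.49], [0.05, 2.63], [-2.56, 2.56]. Speed limits (rad/s): [2.57, 2.57, 3.14, 3.14, 3.14, 3.14].

## Interface

Orientations are given as a 3x3 rotation matrix whose columns are the frame's x, y, z axes.
In Python, from plant import arm gives the robot as it stands.
- The arm moves only by the tool jog_arm, never from a script. Its argument "moves" is a list of rows, each a list of 4 numbers: the shift along the tool's x, y, z in units of 0.25 m (1.0 is 0.25 m), then the turn about the tool's z in units of pi/4 rad (1.0 is pi/4 rad). In form: [[x, y, z, roll], ...]. A call has 1 to 20 rows; each row is the pose to reach, as a shift and turn from the pose commanded when the call began, along the tool's axes at that moment; what a row does not reach only later rows make up. A row lasts 1/8 s, in which the tool goes at most 62.5 mm and 10.7 degrees, less where a joint would pass 70% of its speed; a pose out of reach is approached as far as the arm can. A call with a number of a shift or a turn outside -1 to 1 is refused whole. A call with a gripper value outside its range is refused whole. "fingers" is the opening, from 0 (shut) to 1 (fully open), set as the call begins (left out, the last holds). The fingers move at their own pace and stop on an object; "newtons" is the grip in N (left out, the last holds). Time passes only in rows, so rows that repeat a pose let the fingers close. It gives the time, the measured TCP pose, the force, the opening and the grip force at its end, in the units of the state.
- arm.state(): the state, without advancing time (a new reading comes with each control period).
- arm.camera(name): name is "scene" or "top" or "wrist"; returns (picture, depth): 384x512x3 uint8, red, green, blue; 384x512 float32, m along the optical axis (not along the pixel's ray), 0 where there is no reading.
- arm.camera_model(name): a dict with "fx", "fy", "cx", "cy" (pixels), "pose" (4x4, takes a point from camera to world coordinates); the wrist camera has in their place "tool_from_camera" (4x4, takes a point from camera to tool coordinates, whose origin is the TCP and whose axes are the flange's). Camera axes: x right, y up, looking along -z (the intrinsics and any distortion apply to the point x, -y, -z); pixel columns grow to the right and rows downward; lengths in m; the calibration is good to about 2 mm. A picture is of the moment at which its call begins: read the wrist's pose just before it. camera_model takes no time and is no camera call.
- arm.job_done(): hands the job in; it is judged then, once.
The state is a dict: "time": time; "qpos": joint angles; "qd": joint speeds; "tau": joint torques, N m; "eef_pos": TCP position; "eef_rot": TCP orientation; "contact_force": force on the tool from outside, world axes, zero at the start; "wrist_torque": the same for the moment, N m; "width": finger opening in m; "finger_force": force on a finger pad.
Only numpy, scipy, OpenCV 4.12 (cv2) and the standard library are available. Lean on these libraries where they do the work, as an engineer would, in place of code of your own. Each camera call takes 0.05 s, during which the arm holds its last target. There are 200 camera calls.

## Task

Of the two white mixing tiles stored half under the low bench shelf, take the square one: press down on the part of its top that sticks out and draw it towards you, flat on the bench, until it lies squarely within the four tape corners in front of it, then let go. Leave the narrow tile under the shelf and the ointment jar where they are.

Things in the scene. Friction and masses are not known exactly. Their poses are not given: they have to be found in the camera images.
- slab: Square white ceramic tile, 150 x 150 mm, 10 mm high over all on four slick 2 mm glides, 0.5 kg, loose, flat; too wide to pinch. Origin: centre of its underside; x points away from the robot into the shelf, y left, z up, along its sides. At the start its near 65 to 85 mm (-x side) stick out. A closed gripper pressing on top with 5 to 15 N drags it along; it draws straight out (-x).
- tile: Narrow white tile, to be left alone: 150 (x) by 100 (y) by 10 mm, loose, left or right of the square one, centres 180 to 215 mm apart. Origin: centre of its underside; x into the shelf. The far half of both tiles is under a fixed white shelf board, 40 to 50 mm above the bench, 420 mm wide, 150 deep, open in front; small stock on it reaches 95 mm above the bench.
- place: The work place: four L-shaped corners of pale tape on the dark bench, 0.6 mm thick, not an obstacle, outlining a square with a 170 mm inside opening, 150 to 180 mm nearer the robot than the square tile. Origin: centre of the square at bench level; x points away from the robot, y to the left, parallel to the square's sides.
- jar: Ointment jar, white with a blue lid, 64 mm diameter, 75 mm tall, loose and upright, 140 to 170 mm to the right (-y) of the work place's centre. Origin: centre of its underside. A loose steel spatula, 180 mm long, lies on the other side of the work place, 145 to 165 mm left of its centre.
Not all that is in view belongs to the job. What is shaped like the slab but brown or yellow is not meant.

How it is judged:
On the way:
1. the gripper presses on the square tile from above (contact force between the fingers and slab above 1 N and x of the grasp point in the frame of slab between -0.085 and 0.085 m and y of the grasp point in the frame of slab between -0.085 and 0.085 m and z of the grasp point in the frame of slab above 0.012 m), for 0.1 s.
At the end, for the whole second after the job is handed in: The square tile lies flat and at rest on the bench, its centre within 20 mm of the centre of the four tape corners and its sides within 0.25 rad (14 degrees) of theirs; the narrow tile and the jar are within 20 mm of where they started, the jar upright (horizontal distance between slab and place below 0.02 m and angle between the x axis of slab and the x axis of place, either way round below 0.25 rad and height (world z) of slab below 0.005 m and angle between slab's own z axis and vertical below 0.05 rad and linear speed of slab below 0.01 m/s and distance of each of tile, jar from where it was at the start of the episode below 0.02 m and angle between jar's own z axis and vertical below 0.1 rad); the robot touches nothing.
It fails at once if the square tile is lifted or tipped off the bench (height (world z) of slab above 0.02 m or angle between slab's own z axis and vertical above 0.15 rad).
It fails at once if the narrow tile is moved by more than 20 mm (distance of tile from where it was at the start of the episode above 0.02 m).
It fails at once if the jar is moved by more than 20 mm or tipped (distance of jar from where it was at the start of the episode above 0.02 m or angle between jar's own z axis and vertical above 0.3 rad).
It also fails if it takes over 38 s, if anything falls off the work surface, if the arm or the gripper's body presses on something with over 40 N, if the wrist force passes 120 N, or if a joint passes its speed limit or range.

## Working session

There is one attempt and no reset: what is moved stays moved. The work goes in short steps, Python scripts to look and compute and a tool call to move; the robot and the scene stay as the last step left them, time stands still between calls to the robot, and variables do not carry over. Pictures are saved under pics/ and viewed, at most 10 in all, crops included, and the job is handed in when it is done.

Besides the shell and the picture viewer there is one more tool, called after ">>>" in YAML: its name, and indented under it one key for each argument. jog_arm: Moves the arm, as the interface text tells. Shifts and turns lie within -1 to 1; 1 stands for 0.25 m of shift or pi/4 rad of turn. Its arguments: {"type":"object","properties":{"moves":{"type":"array","items":{"type":"array","items":{"type":"number"}}},"fingers":{"type":"number"},"newtons":{"type":"number"}},"required":["moves"]}

```bash
mkdir -p pics; cat > h.py <<'E'
import numpy as np, cv2
from plant import arm
def pts(name,uv,z):
    m=arm.camera_model(name)
    if 'pose' in m: P=np.array(m['pose'])
    else:
        s=arm.state(); T=np.eye(4); T[:3,:3]=s['eef_rot']; T[:3,3]=s['eef_pos']; P=T@np.array(m['tool_from_camera'])
    uv=np.atleast_2d(uv).astype(float)
    d=np.c_[(uv[:,0]-m['cx'])/m['fx'],-(uv[:,1]-m['cy'])/m['fy'],-np.ones(len(uv))]@P[:3,:3].T
    o=P[:3,3]; return o+d*((z-o[2])/d[:,2])[:,None]
E
python3 - <<'E'
from h import *
for n in("top","scene"):
    p,d=arm.camera(n); cv2.imwrite(f"pics/{n}0.png",p[:,:,::-1]); np.savez(f"{n}0.npz",p=p,d=d)
    m=arm.camera_model(n); print(n,{k:(np.round(v,3).tolist()) for k,v in m.items()})
s=arm.state(); print(s['eef_pos'],s['eef_rot'],s['contact_force'],s['time'])
E
```

```text
top {'fx': 440.331, 'fy': 440.331, 'cx': 250.916, 'cy': 191.153, 'pose': [[0.013, 0.982, -0.187, 0.296], [-1.0, 0.015, 0.011, -0.112], [0.013, 0.187, 0.982, 1.26], [0.0, 0.0, 0.0, 1.0]]}
scene {'fx': 427.774, 'fy': 427.774, 'cx': 257.852, 'cy': 193.105, 'pose': [[-0.655, -0.592, 0.469, 1.104], [0.755, -0.499, 0.425, 0.396], [-0.017, 0.633, 0.774, 0.958], [0.0, 0.0, 0.0, 1.0]]}
[ 0.19959506 -0.5387482   0.20710107] [[ 9.37719796e-01  3.47392121e-01 -5.45352673e-04]
 [ 3.47392549e-01 -9.37718567e-01  1.51866809e-03]
 [ 1.61860035e-05 -1.61353659e-03 -9.99998698e-01]] [-0.84392342 -0.11475406  0.70062414] 0.1
```

View pics/top0.png

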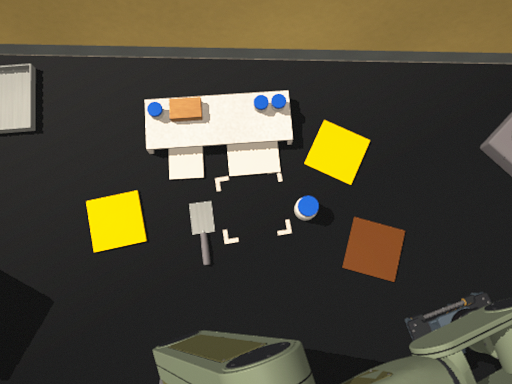

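View pics/scene0.png

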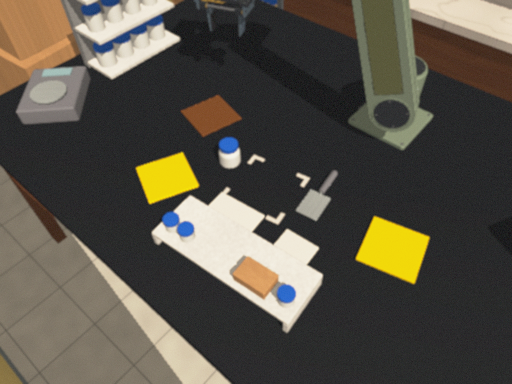

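The top view shows two white candidates. The left one (px 168–204, 147–179) is about 36 px wide. The right one (px 227–281, 143–176) is about 53 px wide, so it is the 150 mm square. Tape corners are near (218,181), (280,177), (229,238) and (287,228), and the jar is at (306,208). Next I'll confirm in an enlarged crop and measure.

```bash
python3 - <<'E'
from h import *
p=np.load("top0.npz")['p']
cv2.imwrite("pics/crop.png",cv2.resize(p[85:255,140:330,::-1],None,fx=4,fy=4,interpolation=cv2.INTER_CUBIC)[:600])
g=p.min(2); m=(g>100).astype(np.uint8)
n,l,st,c=cv2.connectedComponentsWithStats(m)
for i in range(1,n):
    x,y,w,h,a=st[i]
    if 140<x<330 and 85<y<255 and a>6:
        q=np.argwhere(l==i)[:,::-1]; r=cv2.minAreaRect(q.astype(np.int32))
        print(st[i],c[i].round(1),np.round(r[0],1),np.round(r[1],1),r[2],pts("top",c[i],0)[0].round(3))
E
```

```text
[ 144   90  149  102 9086] [222.1 134.3] [219.  142.5] [ 96.9 147.4] 86.3086166381836 [ 0.707 -0.037  0.   ]
[172 101  16   7  42] [179.1 104.3] [179.5 104. ] [ 6. 15.] 90.0 [0.799 0.095 0.   ]
[173 113   7   4  18] [175.4 114.8] [176.  114.5] [6. 3.] 0.0 [0.766 0.104 0.   ]
[294 197  21  23 138] [300.4 211.5] [301.7 210.3] [22.8 15.1] 52.594642639160156 [ 0.478 -0.269  0.   ]
[189 201  26  64 897] [201.9 222.9] [203.3 232.7] [62.8 23.3] 82.87498474121094 [0.441 0.014 0.   ]
[277 219  15  17 123] [285.4 228.5] [283.1 227. ] [14.5 14.7] 78.69007110595703 [ 0.428 -0.226  0.   ]
[222 229  17  15 127] [228.5 237.6] [230.1 235.5] [14.8 14.8] 81.8698959350586 [ 0.4   -0.063  0.   ]
```

View pics/crop.png

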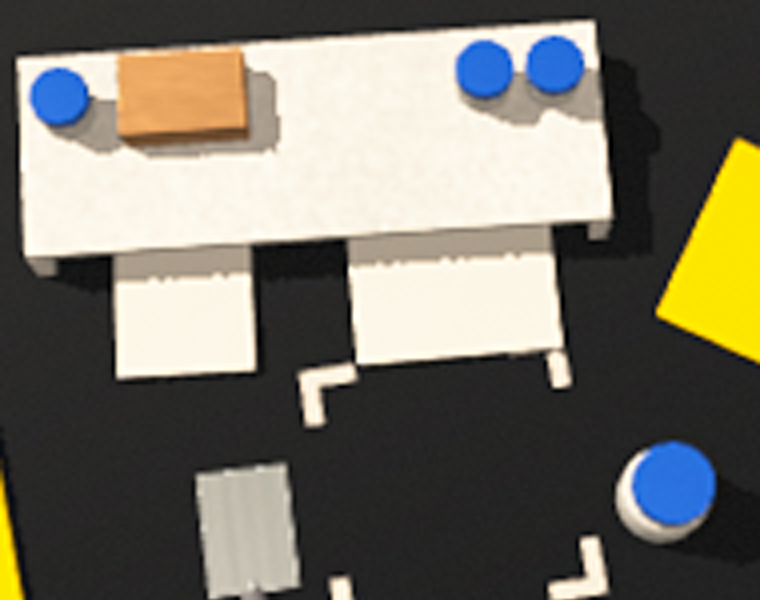

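The crop confirms it: the right-hand tile (crop 349–563, 228–364) is wide and belongs to the tape corners just in front of it. The left one is narrow, so the right one is the target.

```bash
python3 - <<'E'
from h import *
C=lambda U:(np.array(U)+.5)/4-.5+[140,85]
f=pts("top",C([[356,364],[563,349],[349,240],[552,228]]),.01); print("slab fl fr l r",f.round(4).tolist())
e=f[0]-f[1]; print("width",np.linalg.norm(e)); yaw=np.arctan2(-e[0],e[1]); print("yaw",yaw)
xd=np.array([np.cos(yaw),np.sin(yaw),0]); print("centre",(f[0]+f[1])/2+.075*xd)
t=pts("top",[[221.6,183.1],[283.1,227.0],[230.1,235.5]],0); print("tape FL NR NL",t.round(4).tolist())
c=(t[0]+t[1])/2; print("place",c, "leg",np.linalg.norm(t[2]-t[1]),np.linalg.norm(t[0]-t[2])); e=t[2]-t[1]; print("yaw",np.arctan2(-e[0],e[1]))
print("corner of board",pts("top",C([[26,255],[610,222]]),.045).round(3).tolist())
print("jar lid",pts("top",C([[673,483]]),.075).round(3))
print(arm.camera_model("wrist"))
E
```

```text
slab fl fr l r [[0.5789, -0.0599, 0.01], [0.5926, -0.2104, 0.01], [0.6725, -0.0526, 0.01], [0.6842, -0.2023, 0.01]]
width 0.15118196198734468
yaw 0.09020128266385645
centre [ 0.66044595 -0.12839949  0.01      ]
tape FL NR NL [[0.5585, -0.0395, 0.0], [0.4326, -0.2191, 0.0], [0.4061, -0.0676, 0.0]]
place [ 0.49554722 -0.1292971   0.        ] leg 0.15383903268153912 0.15502896918147407
yaw 0.17326809421724168
corner of board [[0.647, 0.176, 0.045], [0.679, -0.241, 0.045]]
jar lid [[ 0.485 -0.28   0.075]]
{'fx': 341.83040431560283, 'fy': 341.83040431560283, 'cx': 257.26497913076986, 'cy': 186.75245739247183, 'tool_from_camera': array([[ 1.39614647e-03,  9.65985694e-01,  2.58591744e-01,
         7.21509390e-02],
       [ 9.99998464e-01, -1.07467095e-03, -1.38452820e-03,
         7.90272938e-05],
       [-1.05953340e-03,  2.58593280e-01, -9.65985710e-01,
        -1.75588894e-01],
       [ 0.00000000e+00,  0.00000000e+00,  0.00000000e+00,
         1.00000000e+00]])}
```

>>> jog_arm:
  moves:
    - [0.94, -0.52, 0, 0]
    - [0.94, -0.52, 0, 0]
    - [0.94, -0.52, 0, 0]
    - [0.94, -0.52, 0, 0]
    - [0.94, -0.52, 0, 0]
    - [0.94, -0.52, 0, 0]
  fingers: 0

```text
time: 0.85
eef_pos: [0.3752, -0.3353, 0.2077]
eef_rot: [[0.937, 0.35, -0.001], [0.35, -0.937, -0.0], [-0.001, 0.0, -1.0]]
contact_force: [0.5, -1.6, -0.2]
width: 0.0339
finger_force: 0.0
```

>>> jog_arm:
  moves:
    - [0.94, -0.52, 0, 0.34]
    - [0.94, -0.52, 0, 0.34]
    - [0.94, -0.52, 0, 0.34]
    - [0.94, -0.52, 0, 0.34]
    - [0.94, -0.52, 0, 0.34]
    - [0.94, -0.52, 0, 0.34]
    - [0.94, -0.52, 0, 0.34]

```text
time: 1.72
eef_pos: [0.5493, -0.134, 0.2076]
eef_rot: [[0.996, 0.086, -0.001], [0.086, -0.996, -0.001], [-0.001, 0.001, -1.0]]
contact_force: [0.2, -0.5, -0.3]
width: 0.0008
finger_force: 0.0
```

```bash
python3 - <<'E'
from h import *
s=arm.state(); p,d=arm.camera("wrist"); np.savez("w1.npz",p=p,d=d)
cv2.imwrite("pics/w1.png",p[:,:,::-1])
print(s['eef_pos'],s['eef_rot'].round(3).tolist(),s['contact_force'],s['time'],s['width'])
E
```

```text
[ 0.54929531 -0.13402944  0.20756553] [[0.996, 0.086, -0.001], [0.086, -0.996, -0.001], [-0.001, 0.001, -1.0]] [ 0.18836049 -0.49805487 -0.26622338] 1.725 0.0007917190080452643
```

View pics/w1.png

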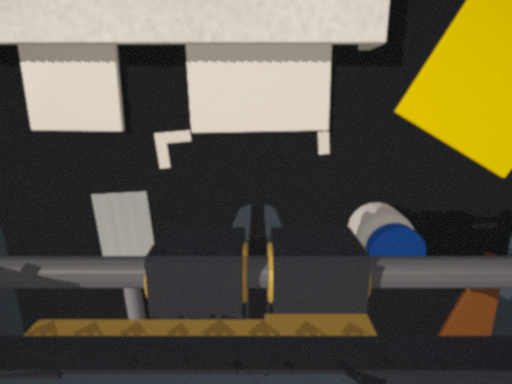

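The wrist view shows the square tile's front edge from (191,133) to (330,132), the far-left tape corner at (154,132) and the shelf edge at row 44.

```bash
python3 - <<'E'
from h import *
f=pts("wrist",[[191,132.5],[330.5,131.5]],.01); print(f.round(4).tolist(),np.linalg.norm(f[0]-f[1]))
e=f[0]-f[1]; yaw=np.arctan2(-e[0],e[1]); print(yaw,(f[0]+f[1])/2,(f[0]+f[1])/2+.075*np.array([np.cos(yaw),np.sin(yaw),0]))
print("tape FL outer",pts("wrist",[[154,133],[317,154]],0).round(4).tolist()); print("top FL outer",pts("top",[[214.4,177.4],[277.5,182]],0).round(4).tolist())
print("shelf",pts("wrist",[[190,44],[330,42]],.045).round(3).tolist())
E
```

```text
[[0.5761, -0.0604, 0.01], [0.5902, -0.211, 0.01]] 0.1512151480054939
0.0938063569620112 [ 0.58313993 -0.13571082  0.01      ] [ 0.65781019 -0.12868565  0.01      ]
tape FL outer [[0.5707, -0.0176, 0.0], [0.563, -0.2016, 0.0]]
top FL outer [[0.5752, -0.018, 0.0], [0.5644, -0.2028, 0.0]]
shelf [[0.661, -0.063, 0.045], [0.674, -0.191, 0.045]]
```

>>> jog_arm:
  moves:
    - [0.29, 0.016, 0.2, 0]
    - [0.29, 0.016, 0.44, 0]
    - [0.29, 0.016, 0.6, 0]
    - [0.29, 0.016, 0.68, 0]
    - [0.29, 0.016, 0.69, 0]
    - [0.29, 0.016, 0.69, 0]

```text
time: 2.52
eef_pos: [0.6232, -0.131, 0.0366]
eef_rot: [[0.996, 0.086, 0.002], [0.086, -0.996, -0.001], [0.002, 0.001, -1.0]]
contact_force: [-0.4, -0.3, -0.1]
width: 0.0005
finger_force: 0.0
```

>>> jog_arm:
  moves:
    - [0, 0, 0.012, 0]
    - [0, 0, 0.024, 0]
    - [0, 0, 0.034, 0]
    - [0, 0, 0.042, 0]
    - [0, 0, 0.046, 0]
    - [0, 0, 0.046, 0]

```text
time: 3.28
eef_pos: [0.6227, -0.1297, 0.0237]
eef_rot: [[0.996, 0.088, -0.0], [0.088, -0.996, -0.0], [-0.0, 0.0, -1.0]]
contact_force: [0.9, 0.3, -0.2]
width: 0.0003
finger_force: 0.0
```

>>> jog_arm:
  moves:
    - [0, 0, 0.003, 0]
    - [0, 0, 0.006, 0]
    - [0, 0, 0.006, 0]

```text
time: 3.65
eef_pos: [0.6227, -0.1297, 0.0223]
eef_rot: [[0.996, 0.088, -0.0], [0.088, -0.996, -0.0], [-0.0, 0.0, -1.0]]
contact_force: [-0.2, 0.1, 0.0]
width: 0.0005
finger_force: 0.0
```

>>> jog_arm:
  moves:
    - [0, 0, 0.004, 0]
    - [0, 0, 0.008, 0]
    - [0, 0, 0.008, 0]

```text
time: 4.03
eef_pos: [0.6227, -0.1298, 0.0202]
eef_rot: [[0.996, 0.088, -0.0], [0.088, -0.996, -0.0], [-0.0, 0.0, -1.0]]
contact_force: [-0.9, 0.3, -0.1]
width: 0.0006
finger_force: 0.0
```

>>> jog_arm:
  moves:
    - [0, 0, 0.004, 0]
    - [0, 0, 0.008, 0]
    - [0, 0, 0.008, 0]

```text
time: 4.4
eef_pos: [0.6227, -0.1297, 0.0182]
eef_rot: [[0.996, 0.088, -0.0], [0.088, -0.996, -0.0], [-0.0, -0.0, -1.0]]
contact_force: [0.7, 0.0, 0.6]
width: 0.0006
finger_force: 0.0
```

```bash
python3 - <<'E'
from h import *
s=arm.state(); print(arm.tcp_to_tips,s['contact_force'],s['wrist_torque'],s['eef_pos'],s['width'])
p,d=arm.camera("wrist"); q,_=arm.camera("scene")
cv2.imwrite("pics/w2.png",np.hstack([cv2.resize(p,(400,300)),cv2.resize(q[130:310,140:380],(400,300))])[:,:,::-1])
E
```

```text
0.014 [0.71893635 0.0272603  0.60553148] [ 0.04505098 -0.04067003  0.02656887] [ 0.6226539  -0.12972993  0.01824118] 0.0006124076400585679
```

View pics/w2.png

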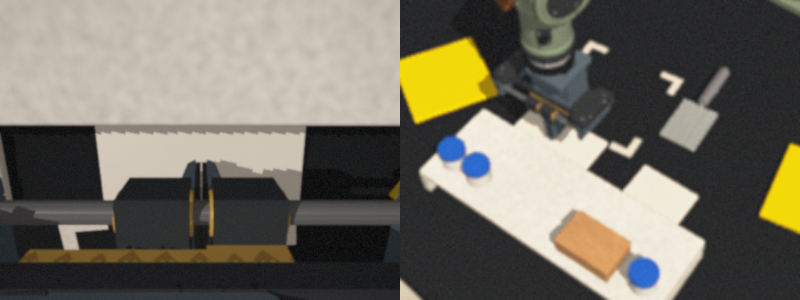

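The left half shows the fingertips over the tile's middle, clear of the shelf; the right half confirms the gripper is on the square tile. There's no contact yet, so I'll keep going down in small steps.

>>> jog_arm:
  moves:
    - [0, 0, 0.004, 0]
    - [0, 0, 0.004, 0]

```text
time: 4.75
eef_pos: [0.6227, -0.1297, 0.0173]
eef_rot: [[0.996, 0.088, -0.0], [0.088, -0.996, -0.0], [-0.0, 0.0, -1.0]]
contact_force: [0.4, 0.6, 1.4]
width: 0.0003
finger_force: 0.0
```

>>> jog_arm:
  moves:
    - [0, 0, 0.004, 0]
    - [0, 0, 0.004, 0]

```text
time: 5.0
eef_pos: [0.6227, -0.1297, 0.0162]
eef_rot: [[0.996, 0.088, -0.0], [0.088, -0.996, -0.0], [-0.0, 0.0, -1.0]]
contact_force: [-0.7, 0.6, 0.4]
width: 0.0003
finger_force: 0.0
```

>>> jog_arm:
  moves:
    - [0, 0, 0.004, 0]
    - [0, 0, 0.004, 0]

```text
time: 5.25
eef_pos: [0.6227, -0.1298, 0.0152]
eef_rot: [[0.996, 0.088, -0.0], [0.088, -0.996, -0.0], [-0.0, 0.0, -1.0]]
contact_force: [-0.3, 0.6, -0.0]
width: 0.0002
finger_force: 0.0
```

>>> jog_arm:
  moves:
    - [0, 0, 0.004, 0]
    - [0, 0, 0.004, 0]

```text
time: 5.5
eef_pos: [0.6227, -0.1298, 0.0143]
eef_rot: [[0.996, 0.088, -0.0], [0.088, -0.996, -0.0], [-0.0, 0.0, -1.0]]
contact_force: [0.1, -0.1, 0.0]
width: 0.0004
finger_force: 0.0
```

```bash
python3 - <<'E'
from h import *
p,d=arm.camera("wrist"); q,e=arm.camera("scene")
a=cv2.resize(p[150:270,180:340],(400,300),interpolation=cv2.INTER_CUBIC); b=cv2.resize(q[170:245,185:285],(400,300),interpolation=cv2.INTER_CUBIC)
cv2.imwrite("pics/w3.png",np.hstack([a,b])[:,:,::-1])
m=arm.camera_model("wrist");T=m['tool_from_camera']
def tool(u,v):
    z=d[v,u]; return (T@np.array([(u-m['cx'])/m['fx']*z,-(v-m['cy'])/m['fy']*z,-z,1]))[:3]
for u,v in[(200,190),(220,190),(300,200),(340,205),(350,220)]: print("surf",u,v,tool(u,v).round(4),p[v,u])
for u in(244,266,268):
  for v in range(200,240,6): print(u,v,tool(u,v).round(4))
E
```

```text
surf 200 190 [ 0.022  -0.0309  0.0052] [207 197 183]
surf 220 190 [ 0.0223 -0.0198  0.004 ] [204 195 182]
surf 300 200 [0.0164 0.0241 0.0048] [204 194 180]
surf 340 205 [0.0133 0.0465 0.0055] [203 192 178]
surf 350 220 [0.004  0.0531 0.0068] [135 127 115]
244 200 [ 0.0162 -0.0068  0.0054]
244 206 [ 0.0166 -0.0064 -0.0064]
244 212 [ 0.0173 -0.006  -0.0178]
244 218 [ 0.0173 -0.0057 -0.0262]
244 224 [ 0.0173 -0.0054 -0.0341]
244 230 [ 0.0376 -0.0031 -0.0907]
244 236 [ 0.0363 -0.0031 -0.0916]
266 200 [0.0164 0.0053 0.0048]
266 206 [ 0.0173  0.005  -0.0086]
266 212 [ 0.0171  0.0048 -0.0172]
266 218 [ 0.0171  0.0045 -0.0258]
266 224 [ 0.0168  0.0044 -0.0326]
266 230 [ 0.0169  0.0042 -0.04  ]
266 236 [ 0.0156  0.0041 -0.0433]
268 200 [0.0162 0.0065 0.0053]
268 206 [ 0.0173  0.006  -0.0086]
268 212 [ 0.0172  0.0057 -0.0175]
268 218 [ 0.0173  0.0055 -0.0264]
268 224 [ 0.0168  0.0053 -0.0328]
268 230 [ 0.0171  0.005  -0.0405]
268 236 [ 0.0722  0.0003 -0.1756]
```

View pics/w3.png

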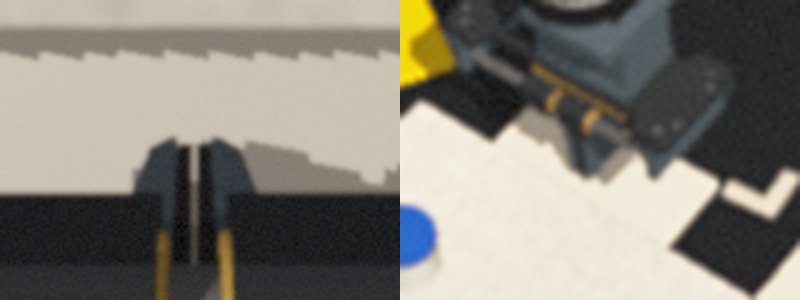

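The left half shows the tips right at the tile top, in line with the depth readings (surface 5 mm ahead of the TCP). So the closed tips reach less far than 14 mm; I'll continue down by 1 mm.

>>> jog_arm:
  moves:
    - [0, 0, 0.004, 0]
    - [0, 0, 0.004, 0]

```text
time: 5.85
eef_pos: [0.6226, -0.1297, 0.0132]
eef_rot: [[0.996, 0.088, -0.0], [0.088, -0.996, -0.0], [-0.0, 0.0, -1.0]]
contact_force: [-0.2, -0.6, 0.4]
width: 0.0002
finger_force: 0.0
```

>>> jog_arm:
  moves:
    - [0, 0, 0.004, 0]
    - [0, 0, 0.004, 0]

```text
time: 6.1
eef_pos: [0.6227, -0.1297, 0.0123]
eef_rot: [[0.996, 0.088, -0.0], [0.088, -0.996, -0.0], [-0.0, 0.0, -1.0]]
contact_force: [0.6, -0.5, -0.1]
width: 0.0004
finger_force: 0.0
```

```bash
python3 - <<'E'
from h import *
p,d=arm.camera("wrist")
m=arm.camera_model("wrist");T=m['tool_from_camera']
def tool(u,v):
    z=d[v,u]; return (T@np.array([(u-m['cx'])/m['fx']*z,-(v-m['cy'])/m['fy']*z,-z,1]))[:3]
for u in(246,268):
  for v in range(196,211): print(u,v,tool(u,v).round(4),p[v,u])
print(np.round([tool(u,195)[2] for u in range(180,340,20)],4),arm.state()['eef_pos'])
E
```

```text
246 196 [ 0.0191 -0.0056  0.0034] [203 194 180]
246 197 [ 0.0184 -0.0057  0.004 ] [203 195 180]
246 198 [ 0.0177 -0.0057  0.0041] [204 195 181]
246 199 [ 0.0174 -0.0057  0.0034] [203 195 180]
246 200 [ 0.0163 -0.0057  0.005 ] [204 195 179]
246 201 [ 0.0162 -0.0057  0.0036] [204 194 180]
246 202 [ 0.0158 -0.0057  0.003 ] [203 193 179]
246 203 [ 0.0153 -0.0056  0.0026] [202 193 180]
246 204 [ 0.0145 -0.0057  0.0035] [190 182 167]
246 205 [ 0.0167 -0.0054 -0.0052] [166 157 144]
246 206 [ 0.017  -0.0053 -0.0076] [121 116 110]
246 207 [ 0.0174 -0.0052 -0.0106] [75 75 76]
246 208 [ 0.0173 -0.0052 -0.0119] [55 62 65]
246 209 [ 0.0173 -0.0051 -0.0132] [49 60 61]
246 210 [ 0.0172 -0.0051 -0.0147] [50 57 60]
268 196 [0.0193 0.0063 0.0027] [203 192 178]
268 197 [0.0184 0.0064 0.004 ] [204 193 180]
268 198 [0.018  0.0064 0.0033] [204 194 181]
268 199 [0.0174 0.0064 0.0035] [205 194 180]
268 200 [0.0162 0.0065 0.0053] [202 194 180]
268 201 [0.0164 0.0064 0.0028] [202 193 179]
268 202 [0.0153 0.0064 0.0046] [204 195 180]
268 203 [0.0149 0.0064 0.0039] [199 189 175]
268 204 [0.0143 0.0064 0.0042] [183 174 161]
268 205 [ 0.0169  0.0061 -0.0055] [145 138 128]
268 206 [ 0.0175  0.006  -0.009 ] [95 93 91]
268 207 [ 0.0167  0.006  -0.0083] [59 61 67]
268 208 [ 0.0174  0.0059 -0.012 ] [55 60 64]
268 209 [ 0.0168  0.0059 -0.0119] [50 57 63]
268 210 [ 0.0171  0.0058 -0.0143] [54 59 64]
[0.0028 0.0039 0.0046 0.0033 0.0034 0.0032 0.0032 0.0047] [ 0.62267009 -0.12974751  0.01227837]
```

```bash
python3 - <<'E'
from h import *
q,d=arm.camera("scene"); m=arm.camera_model("scene"); P=m['pose']
def w(u,v):
    z=d[v,u]; return (P@np.array([(u-m['cx'])/m['fx']*z,-(v-m['cy'])/m['fy']*z,-z,1]))[:3]
for u in(229,232,235):
  for v in range(200,220): print(u,v,w(u,v).round(4),q[v,u])
cv2.imwrite("pics/s4.png",cv2.resize(q[180:235,195:270],(750,550),interpolation=cv2.INTER_CUBIC)[:,:,::-1])
E
```

```text
229 200 [ 0.6601 -0.1037  0.1212] [55 54 55]
229 201 [ 0.6593 -0.105   0.1154] [47 45 43]
229 202 [ 0.6611 -0.1034  0.1144] [47 42 42]
229 203 [ 0.6605 -0.1045  0.1088] [47 44 44]
229 204 [ 0.6595 -0.106   0.1025] [50 51 54]
229 205 [ 0.6419 -0.1263  0.0639] [52 56 58]
229 206 [ 0.6405 -0.1285  0.0563] [56 56 59]
229 207 [ 0.6403 -0.1291  0.0513] [54 59 59]
229 208 [ 0.6412 -0.1285  0.0483] [58 61 61]
229 209 [ 0.6397 -0.1307  0.0404] [57 61 63]
229 210 [ 0.6391 -0.1318  0.0344] [55 58 63]
229 211 [ 0.6411 -0.13    0.0335] [61 66 69]
229 212 [ 0.6394 -0.1325  0.0251] [78 78 78]
229 213 [ 0.641  -0.1311  0.0234] [125 119 108]
229 214 [ 0.636  -0.1373  0.0082] [203 188 166]
229 215 [ 0.6379 -0.1356  0.0071] [240 231 212]
229 216 [ 0.6412 -0.1323  0.0088] [242 235 218]
229 217 [ 0.6441 -0.1295  0.0096] [240 233 217]
229 218 [ 0.6474 -0.1262  0.0113] [238 231 215]
229 219 [ 0.6694 -0.1015  0.0521] [239 232 218]
232 200 [ 0.6509 -0.1027  0.1131] [161 131  90]
232 201 [ 0.6543 -0.0994  0.1151] [147 122  87]
232 202 [ 0.6543 -0.0998  0.1107] [126 103  74]
232 203 [ 0.6527 -0.1019  0.1032] [
[... 977 characters left out ...]
]
235 205 [ 0.6293 -0.1168  0.0593] [57 62 64]
235 206 [ 0.6265 -0.1202  0.0494] [58 63 64]
235 207 [ 0.6283 -0.1186  0.0481] [55 61 66]
235 208 [ 0.6275 -0.1198  0.0418] [50 56 60]
235 209 [ 0.6274 -0.1204  0.0368] [63 69 74]
235 210 [ 0.6263 -0.1219  0.0299] [70 77 78]
235 211 [ 0.6285 -0.12    0.0293] [91 93 88]
235 212 [ 0.6272 -0.1217  0.0219] [122 117 108]
235 213 [ 0.6245 -0.1251  0.0116] [146 137 123]
235 214 [ 0.6257 -0.1242  0.0091] [163 152 133]
235 215 [ 0.6271 -0.123   0.0069] [198 183 162]
235 216 [ 0.6307 -0.1196  0.009 ] [231 221 198]
235 217 [ 0.6343 -0.1159  0.0114] [241 233 216]
235 218 [ 0.6366 -0.1138  0.011 ] [241 235 219]
235 219 [ 0.6371 -0.1137  0.0069] [241 234 217]
```

View pics/s4.png

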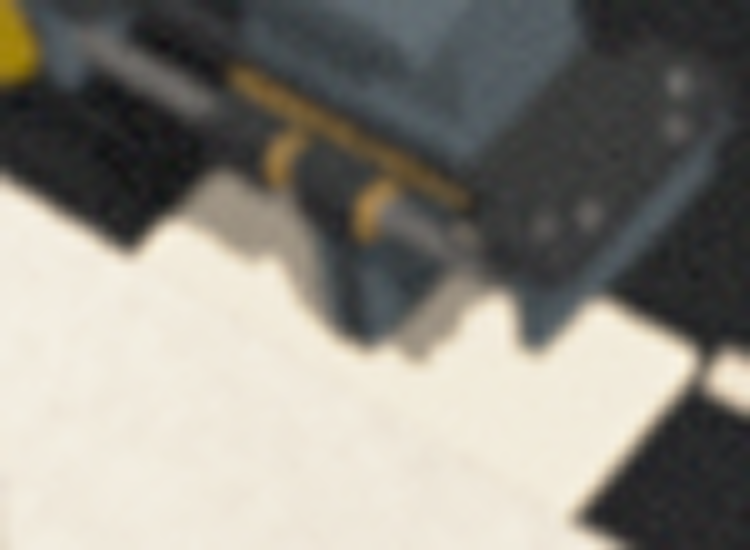

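Wrist and scene depth agree: the closed fingertips sit about 8–10 mm above the tile, because they retract when closed. I'll back off and see how far the tips reach at a partial opening.

>>> jog_arm:
  moves:
    - [0, 0, -0.15, 0]
    - [0, 0, -0.15, 0]
    - [0, 0, -0.15, 0]
    - [0, 0, -0.15, 0]
  fingers: 0.5

```text
time: 6.7
eef_pos: [0.6219, -0.1296, 0.0487]
eef_rot: [[0.996, 0.088, -0.002], [0.088, -0.996, 0.0], [-0.002, -0.001, -1.0]]
contact_force: [1.0, -0.2, -0.3]
width: 0.0373
finger_force: 0.0
```

```bash
cat > tip.py <<'E'
from h import *
p,d=arm.camera("wrist"); m=arm.camera_model("wrist");T=np.array(m['tool_from_camera'])
v,u=np.mgrid[0:384,0:512]
X=np.stack([(u-m['cx'])/m['fx']*d,-(v-m['cy'])/m['fy']*d,-d,np.ones_like(d)],-1)@T.T
dark=(p.max(2)<110)&(d>0)&(abs(X[...,0]-.0165)<.003)&(abs(X[...,1])<.07)&(X[...,2]>-.05)
s=arm.state(); print(s['eef_pos'],s['width'])
for y in np.arange(-.065,.066,.005):
    k=dark&(abs(X[...,1]-y)<.0025)
    if k.sum()>3: print(round(y,3),k.sum(),"max tool z",np.percentile(X[k][:,2],95).round(4))
E
python3 tip.py
```

```text
[ 0.62195792 -0.12957494  0.04873767] 0.04171368955383393
-0.03 36 max tool z -0.0371
-0.025 321 max tool z -0.014
-0.02 418 max tool z -0.0102
0.02 289 max tool z -0.0091
0.025 401 max tool z -0.012
0.03 98 max tool z -0.0305
```

>>> jog_arm:
  moves:
    - [0, 0, 0, 0]
    - [0, 0, 0, 0]
    - [0, 0, 0, 0]
    - [0, 0, 0, 0]
  fingers: 1

```text
time: 7.25
eef_pos: [0.6228, -0.1298, 0.0499]
eef_rot: [[0.996, 0.088, 0.0], [0.088, -0.996, -0.0], [0.0, 0.0, -1.0]]
contact_force: [1.0, 1.1, -0.2]
width: 0.0816
finger_force: 0.0
```

```bash
python3 tip.py
```

```text
[ 0.62274958 -0.12978757  0.04986247] 0.08559928746458928
-0.05 173 max tool z -0.0254
-0.045 455 max tool z -0.0111
-0.04 286 max tool z -0.0096
0.04 198 max tool z -0.0093
0.045 466 max tool z -0.0105
0.05 240 max tool z -0.0183
0.055 7 max tool z -0.0415
```

The tips sit about 8 mm behind the reported TCP at every opening, so the stated tip offset doesn't hold here, and contact should come near TCP z ≈ 0.002. I'll close the gripper and go down.

>>> jog_arm:
  moves:
    - [0, 0, 0.04, 0]
    - [0, 0, 0.08, 0]
    - [0, 0, 0.12, 0]
    - [0, 0, 0.16, 0]
    - [0, 0, 0.172, 0]
    - [0, 0, 0.172, 0]
  fingers: 0

```text
time: 8.05
eef_pos: [0.6227, -0.1298, 0.0066]
eef_rot: [[0.996, 0.088, -0.0], [0.088, -0.996, -0.0], [-0.0, 0.0, -1.0]]
contact_force: [-0.2, -1.2, -0.2]
width: 0.0314
finger_force: 0.0
```

>>> jog_arm:
  moves:
    - [0, 0, 0.004, 0]
    - [0, 0, 0.008, 0]
    - [0, 0, 0.008, 0]

```text
time: 8.43
eef_pos: [0.6228, -0.1298, 0.005]
eef_rot: [[0.996, 0.088, 0.0], [0.088, -0.996, -0.0], [0.0, 0.0, -1.0]]
contact_force: [0.1, -1.1, -0.2]
width: 0.0018
finger_force: 0.0
```

>>> jog_arm:
  moves:
    - [0, 0, 0.004, 0]
    - [0, 0, 0.004, 0]

```text
time: 8.68
eef_pos: [0.6229, -0.1298, 0.0042]
eef_rot: [[0.996, 0.088, 0.001], [0.088, -0.996, -0.0], [0.001, 0.0, -1.0]]
contact_force: [-0.1, 1.0, 2.3]
width: 0.0004
finger_force: 1.3
```

>>> jog_arm:
  moves:
    - [0, 0, 0.003, 0]
    - [0, 0, 0.003, 0]

```text
time: 8.93
eef_pos: [0.6229, -0.1298, 0.0042]
eef_rot: [[0.996, 0.088, 0.001], [0.088, -0.996, -0.0], [0.001, 0.0, -1.0]]
contact_force: [-2.2, 0.8, 7.3]
width: 0.0006
finger_force: 3.4
```

>>> jog_arm:
  moves:
    - [0, 0, 0.003, 0]
    - [0, 0, 0.003, 0]

```text
time: 9.18
eef_pos: [0.6229, -0.1298, 0.0042]
eef_rot: [[0.996, 0.088, 0.001], [0.088, -0.996, -0.0], [0.001, 0.0, -1.0]]
contact_force: [-2.9, 1.3, 10.7]
width: 0.0005
finger_force: 5.4
```

>>> jog_arm:
  moves:
    - [-0.015, 0, 0, 0]
    - [-0.04, -0.003, 0, 0]
    - [-0.07, -0.006, 0, 0]
    - [-0.105, -0.009, 0, 0]
    - [-0.14, -0.012, 0, 0]
    - [-0.175, -0.015, 0, 0]
    - [-0.21, -0.018, 0, 0]
    - [-0.235, -0.02, 0, 0]
    - [-0.24, -0.02, 0, 0]
    - [-0.24, -0.02, 0, 0]

```text
time: 10.42
eef_pos: [0.5651, -0.1306, 0.0042]
eef_rot: [[0.996, 0.087, 0.006], [0.087, -0.996, -0.001], [0.006, 0.002, -1.0]]
contact_force: [1.9, 0.2, 8.0]
width: 0.0004
finger_force: 4.0
```

>>> jog_arm:
  moves:
    - [-0.02, -0.002, 0, 0]
    - [-0.05, -0.004, 0, -0.01]
    - [-0.085, -0.007, 0, -0.02]
    - [-0.12, -0.01, 0, -0.03]
    - [-0.155, -0.013, 0, -0.04]
    - [-0.19, -0.016, 0, -0.06]
    - [-0.225, -0.019, 0, -0.08]
    - [-0.26, -0.022, 0, -0.1]
    - [-0.295, -0.025, 0, -0.1]
    - [-0.32, -0.027, 0, -0.1]
    - [-0.33, -0.028, 0, -0.1]
    - [-0.33, -0.028, 0, -0.1]

```text
time: 11.92
eef_pos: [0.4827, -0.1312, 0.0042]
eef_rot: [[0.986, 0.165, 0.007], [0.165, -0.986, -0.002], [0.006, 0.003, -1.0]]
contact_force: [1.6, -0.5, 10.0]
width: 0.0001
finger_force: 4.8
```

```bash
cat > meas.py <<'E'
from h import *
import sys
s=arm.state(); print(s['eef_pos'],s['time'],s['contact_force'])
p,d=arm.camera("top"); q,_=arm.camera("wrist"); 
c=cv2.resize(p[125:255,190:320],(400,400),interpolation=cv2.INTER_CUBIC)
cv2.imwrite(f"pics/{sys.argv[1]}.png",np.hstack([c,cv2.resize(q,(400,300))[np.r_[0:300,[299]*100]]])[:,:,::-1])
E
python3 meas.py m1
```

```text
[ 0.4826943  -0.13115666  0.00418162] 11.925 [ 1.57732607 -0.52301119  9.97935203]
```

View pics/m1.png

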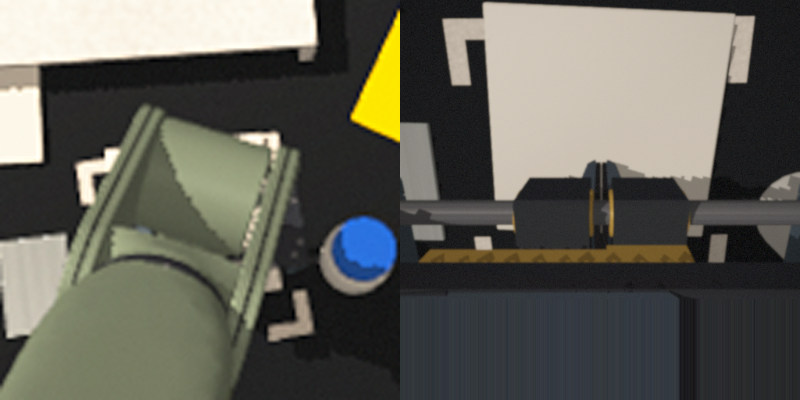

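The wrist view shows the tile's rear edge from (109,3) to (428,17), with the outer far tape corners at (55,23) and (453,20). Now computing what offset is left.

```bash
python3 - <<'E'
from h import *
k=1.28
f=pts("wrist",np.array([[85,2],[334,13]])*k,.01); e=f[0]-f[1]; yaw=np.arctan2(-e[0],e[1]); n=np.array([np.cos(yaw),np.sin(yaw),0])
print("slab",np.linalg.norm(e),yaw,f.mean(0)-.075*n)
t=pts("wrist",np.array([[43,18],[354,16]])*k,0); e=t[0]-t[1]; y2=np.arctan2(-e[0],e[1]); n=np.array([np.cos(y2),np.sin(y2),0]); L=np.linalg.norm(e)
print("tape far",L,y2,t.mean(0)-L/2*n, t.round(4).tolist())
E
```

```text
slab 0.14467278879737397 0.12837789072988193 [ 0.51736622 -0.1282255   0.01      ]
tape far 0.19261924803040328 0.17433941778577808 [ 0.49273414 -0.12915596  0.        ] [[0.5709, -0.0176, 0.0], [0.6043, -0.2073, 0.0]]
```

>>> jog_arm:
  moves:
    - [-0.015, -0.001, 0, 0]
    - [-0.035, -0.004, 0, 0]
    - [-0.055, -0.006, 0, 0]
    - [-0.075, -0.009, 0, 0]
    - [-0.092, -0.011, 0, 0]
    - [-0.092, -0.011, 0, 0]
    - [-0.092, -0.011, 0, 0]

```text
time: 12.9
eef_pos: [0.4596, -0.1323, 0.0042]
eef_rot: [[0.986, 0.165, 0.007], [0.165, -0.986, -0.002], [0.006, 0.003, -1.0]]
contact_force: [0.9, 0.0, 11.3]
width: 0.0003
finger_force: 5.3
```

```bash
python3 meas.py m2
```

```text
[ 0.4595689  -0.13233481  0.00419399] 12.9 [ 0.89490818  0.04213689 11.30156131]
```

View pics/m2.png

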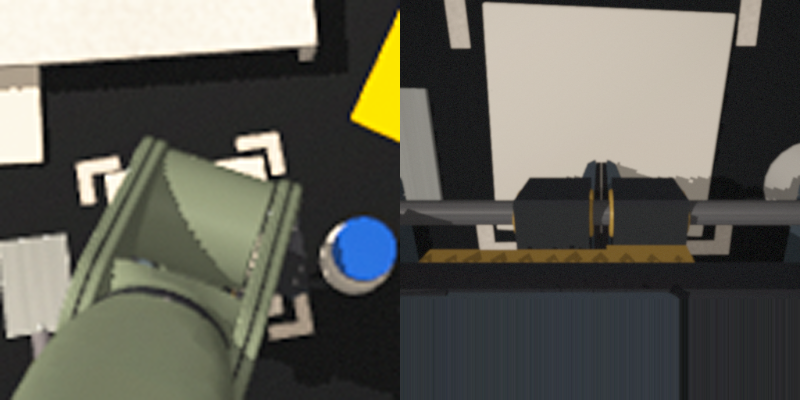

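The tile moved with the fingers and now sits inside the corners in both views. Lifting off, then clearing the arm for a final check.

>>> jog_arm:
  moves:
    - [0, 0, -0.01, 0]
    - [0, 0, -0.03, 0]
    - [0, 0, -0.1, 0]
    - [0, 0, -0.25, 0]
    - [0, 0, -0.45, 0]
    - [0, 0, -0.65, 0]
    - [0, 0, -0.75, 0]
    - [0, 0, -0.75, 0]

```text
time: 14.0
eef_pos: [0.4575, -0.1316, 0.1915]
eef_rot: [[0.986, 0.165, 0.004], [0.166, -0.986, -0.001], [0.004, 0.002, -1.0]]
contact_force: [0.4, 0.4, -0.2]
width: 0.0004
finger_force: 0.0
```

>>> jog_arm:
  moves:
    - [-0.7, 0.98, 0, 0]
    - [-0.7, 0.98, 0, 0]
    - [-0.7, 0.98, 0, 0]
    - [-0.7, 0.98, 0, 0]
    - [-0.7, 0.98, 0, 0]
    - [-0.7, 0.98, 0, 0]
    - [-0.7, 0.98, 0, 0]
    - [-0.7, 0.98, 0, 0]

```text
time: 15.0
eef_pos: [0.3249, -0.4005, 0.1892]
eef_rot: [[0.986, 0.167, -0.001], [0.167, -0.986, 0.001], [-0.0, -0.001, -1.0]]
contact_force: [0.7, -0.0, 0.1]
width: 0.0005
finger_force: 0.0
```

```bash
python3 - <<'E'
from h import *
s=arm.state(); print(s['eef_pos'],s['time'])
p,d=arm.camera("top"); p0=np.load("top0.npz")['p']
cv2.imwrite("pics/f.png",cv2.resize(p[85:255,140:330,::-1],None,fx=4,fy=4,interpolation=cv2.INTER_CUBIC)[:600])
m=(p.min(2)>100).astype(np.uint8)
n,l,st,c=cv2.connectedComponentsWithStats(m)
for i in range(1,n):
    x,y,w,h,a=st[i]
    if 200<x<330 and 150<y<255 and a>6:
        q=np.argwhere(l==i)[:,::-1]; r=cv2.minAreaRect(q.astype(np.int32)); b=pts("top",cv2.boxPoints(r),.01 if a>1000 else 0)
        print(a,np.round(r[0],1),np.round(r[1],1),round(r[2],1),b.mean(0).round(4))
blue=lambda p:(p[...,2].astype(int)-p[...,0]>60)&(np.mgrid[0:384,0:512][0]>180)&(np.mgrid[0:384,0:512][1]<330)
for im in(p0,p): print("jar",np.argwhere(blue(im)).mean(0))
print("tile diff",np.abs(p[150:185,160:210].astype(int)-p0[150:185,160:210]).mean())
E
```

```text
[ 0.32491576 -0.40050826  0.18924459] 15.0
111 [274.  175.1] [13.7 14.7] 81.9 [ 0.5851 -0.1925  0.    ]
2867 [248.  201.8] [56.8 61.4] 83.7 [ 0.5038 -0.1173  0.01  ]
134 [301.7 210.5] [22.8 14.7] 50.9 [ 0.4813 -0.2729  0.    ]
121 [283.2 226.9] [14.5 14.7] 79.7 [ 0.433  -0.2193  0.    ]
596 [373.2 260.3] [  9.9 122. ] 47.4 [ 0.3436 -0.4776  0.    ]
122 [230.2 235.5] [14.7 14.6] 81.3 [ 0.4061 -0.068   0.    ]
jar [205.25072046 308.08645533]
jar [205.28034682 308.09248555]
tile diff 3.6312380952380954
```

View pics/f.png

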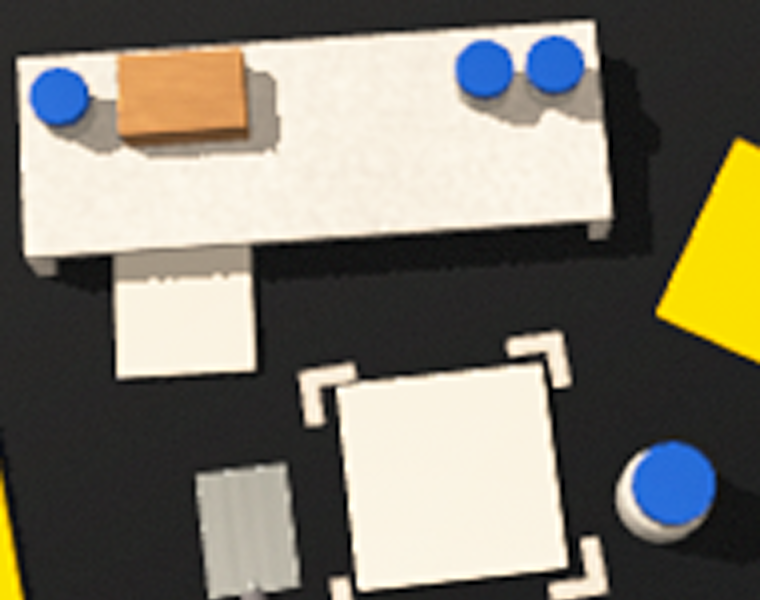

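The top view shows the square tile centred within the corners: its centre is at about (0.498, -0.130), against (0.496, -0.130) for the place. The narrow tile and the jar haven't moved.

```bash
python3 -c "
from plant import arm
print(arm.job_done())"
```

```text
the job is handed in; nothing more can be done
None
```

I drew the square tile out and handed the job in: it lies flat about 2 mm from the centre of the tape corners and nearly square to them, with the narrow tile and the jar unmoved; the hand-in returned no verdict.

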